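# Index the vial carousel and lock it

### The job

Using the shut fingertips as a single finger, push the carousel round by one of its steel spokes until the vial with the red cap stands in line with the yellow pointer, then push the lock lever (red ball) round from the red dot to the green dot to lock it there. Push gently and only on the spokes and the lever: grasp nothing, leave all vials seated in their cups and touched by nothing, lock only once the red vial is in place, and leave the jars and other things on the bench alone.

Things in the scene. Friction and masses are not known exactly. Their poses are not given: they have to be found in the camera images.
- stand: fixed grey base of the vial carousel: a round plate 250 mm across, 8 mm thick, with a tongue reaching 215 mm out along +y that carries the lock lever; origin on the bench under the carousel's axis. The yellow pointer (12 mm high) lies on the plate along -x, 71 to 119 mm from the axis, its tip towards the axis. Its place and yaw vary
- carousel (a joint): angle of the carousel about the stand's upright axis, rad, grows counter-clockwise seen from above, 0 at the start, turns either way (limits +-12), stays where it is left; about 2 N at 90 mm from the axis turns it. A silver disc 132 mm across (top 20 mm above the bench) with a hub, four spokes and four blue cups
- hub_top (a point): top centre of the carousel's hub on its upright axis, 44 mm above the bench. Round it stand the four blue cups 90 degrees apart, 24 mm across, centres 44 mm from the axis, rims 44 mm above the bench; vial tops reach 71 mm above the bench
- spoke_end (a point): centre of the black ball (16 mm across) at the end of one spoke, 106 mm from the carousel's axis, 30 mm above the bench. The four spokes are level round steel bars 10 mm thick, centre line 30 mm above the bench, 90 degrees apart and midway between the cups; they turn with the carousel
- pick_point (a point): point fixed on the stand, 44 mm from the carousel's axis towards the yellow pointer, 23 mm above the bench: the underside of the red-capped vial must come here
- vial_red: glass sample vial with a red cap, 16 mm across, 48 mm tall, 15 g, standing loose in one of the four cups (which cup varies); origin at the centre of its underside, 23 mm above the bench
- vial_blue: glass sample vial with a blue cap, 16 mm across, 48 mm tall, 15 g, standing loose in one of the four cups (which cup varies); origin at the centre of its underside, 23 mm above the bench
- vial_white: glass sample vial with a white cap, 16 mm across, 48 mm tall, 15 g, standing loose in one of the four cups (which cup varies); origin at the centre of its underside, 23 mm above the bench
- vial_black: glass sample vial with a black cap, 16 mm across, 48 mm tall, 15 g, standing loose in one of the four cups (which cup varies); origin at the centre of its underside, 23 mm above the bench
- lock_lever (a joint): angle of the lock lever about its upright pivot, rad, grows counter-clockwise seen from above; at 0 the arm points along the stand's +y (over the red dot, unlocked), at 1.57 along the stand's -x (over the green dot, locked), stop at 1.7; starts at 0 to 0.25, stays where it is left; about 1.5 N at 60 mm from the pivot swings it
- lever_pivot (a point): pivot axis of the lock lever, 30 mm above the bench, 150 mm from the carousel's axis along the stand's +y; the lever's hub is 24 mm across and its top is 38 mm above the bench. Its short dark cam (32 mm, top 19 mm above the bench) swings to a fixed brake block on the plate (top 17 mm above the bench), both lower than the spokes
- lever_ball (a point): centre of the red ball (20 mm across) at the end of the lock lever, 85 mm from the pivot, 30 mm above the bench; the arm is a round steel bar 10 mm thick at the same height
- jar_red: white jar with a red lid, 55 mm across, 71 mm tall, bystander; origin under its centre
- jar_white: white jar with a white lid, 45 mm across, 56 mm tall, bystander; origin under its centre
- mortar: grey stone mortar, 80 mm across, 25 mm tall, bystander; origin under its centre
- notebook: dark green notebook, 152x108x10 mm, bystander; origin under its centre
- screwdriver: screwdriver with a red handle, 145 mm long, 20 mm thick, bystander; origin under its centre

How it is judged:
By the outcome, as a careful person would: the job done as asked, in the order asked, and still so for the second after the job is handed in, with the robot touching nothing.
It also fails if it takes over 67 s, if anything falls off the work surface, if the arm or the gripper's body presses on something with over 40 N, if the wrist force passes 120 N, or if a joint passes its speed limit or range.

### The arm

A 6-joint arm with a two-finger parallel gripper is mounted at the origin on a cart in front of the work surface, level with it; the furniture and walls round the work are solid. World frame = base frame: x ahead of the robot, y to its left, z up, the work surface at z = 0. Lengths are in mm, angles in degrees, forces in N, time in s.
With the tool pointing down it reaches from about 350 to 850 mm from the base axis. Payload 8.1 kg.
Tool frame: the origin (TCP) lies at the very end of the fingers, on their centre line; the grasp point (between the pads) lies 19 mm behind it (r.grasp_offset is the distance from the TCP to the grasp point, in mm); z points along the fingers, y is the line along which they close (so a half turn about z gives the same grasp; the last joint's range is limited). The gripper opens to 85 mm and grips with 20 to 120 N. Pads are 22 mm wide; open, the fingers measure 114 mm over their backs; the gripper's body (76 mm by 85 mm) begins 54 mm behind the grasp point. The pads swing forward as they close: fully open they stand 13 mm farther back than shut.
Start: joints at [71.081, 7.471, 85.268, -0, 87.261, -4.893], TCP at [145.395, 582.121, 208.892] pointing down, gripper open.
Joint ranges: [-169.43, 169.43], [-51.17, 129.36], [1.28, 143.12], [-76.62, 256.62], [0, 156.53], [-152.29, 152.29]. Speed limits (degrees/s): [136.94, 136.94, 159.86, 180, 180, 180].

### API

Orientations are given as [roll, pitch, yaw] about the fixed x, y, z axes, in that order (R = Rz(yaw) Ry(pitch) Rx(roll)).
In Python, from bench import r gives the robot as it stands.
- The arm moves only by the tool carry_out, never from a script. Its argument "commands" is a list of rows, each an object with "jaw": the finger opening in m, from 0 to 0.0854; "translation": the shift along the tool's x, y, z in m, a list of three; "spin": the turn about the tool's z in rad. A call has exactly 8 rows; each row shifts and turns the commanded pose from where the row before left it, along the tool's axes as they then stand; what a row does not reach is not made up. A row lasts 1/12 s, in which the tool goes at most 41.7 mm and 7.16 degrees, less where a joint would pass 70% of its speed; a pose out of reach is approached as far as the arm can. A call is refused whole if a number of a shift passes 0.0417 or a number of a turn 0.125, either way. A call with a gripper value outside its range is refused whole. The fingers move at their own pace and stop on an object; "squeeze" is the grip in N (left out, the last holds). Time passes only in rows, so rows that do not move let the fingers close, or fill a call up. It gives the time, the measured TCP pose, the force, the opening and the grip force at its end, in the units of the state.
- r.sense(): the state, without advancing time (a new reading comes with each control period).
- r.snapshot(name): name is "side" or "top" or "wrist"; returns a dict with "pixels" (480x640x3 uint8, blue, green, red), "K" (3x3 intrinsics, pixels), "extrinsics" (4x4, takes a point from camera to world coordinates). Camera axes: x right, y down, z forward; pixel columns grow to the right and rows downward; lengths in mm; the calibration is good to about 2 mm. A picture is of the moment at which its call begins. There is no depth.
- r.hand_in(): hands the job in; it is judged then, once.
Trained networks look in a picture, given as the dict that the camera call returned (one of the last four; its "shot" number tells which), for a name from the list of things; names that differ only in an ending like _2 or _b are one class to them, and where a whole thing is asked for, a point or a joint stands for the part that bears it (a point fixed in the world has none). Each returns a list of dicts, best first, with "score" (0 to 1); they miss things now and then, are a little off and sometimes report something else, mostly with a low value. They report only what shows in the picture. A call takes as long as a camera call.
- r.spot_in(picture, target): "xy" ([column, row] in pixels, amid what is visible of it).
- r.regions_of(picture, target): "pixels" (480x640 bool, what is visible of it) and "xy" ([column, row] in pixels, amid what is visible of it).
- r.landmark_of(picture, target): "xy" ([column, row] in pixels: a listed point, or the origin of a listed thing).
The state is a dict: "time": time; "joint_pos": joint angles; "qd": joint speeds; "joint_efforts": joint torques, N m; "tool_pos": TCP position; "tcp_rot": TCP orientation; "ft_force": force on the tool from outside, world axes, zero at the start; "wrist_torque": the same for the moment, N m; "finger_gap": finger opening in mm; "grip_force": force on a finger pad.
Only numpy, scipy, OpenCV 4.12 (cv2) and the standard library are available. Lean on these libraries where they do the work, as an engineer would, in place of code of your own. Each camera call takes 0.05 s, during which the arm holds its last target. There are 200 camera calls.

## Working session

There is one attempt and no reset: what is moved stays moved. The work goes in short steps, Python scripts to look and compute and a tool call to move; the robot and the scene stay as the last step left them, time stands still between calls to the robot, and variables do not carry over. Pictures are saved under pics/ and viewed, at most 10 in all, crops included, and the job is handed in when it is done.

Besides the shell and the picture viewer there is one more tool, called after "Request:" as a command line: name --argument value ..., lists and objects as JSON in quotes. carry_out: Moves the arm, as the interface text tells. Its arguments: {"type":"object","properties":{"commands":{"type":"array","items":{"type":"object","properties":{"jaw":{"type":"number"},"translation":{"type":"array","items":{"type":"number"}},"spin":{"type":"number"}}}},"squeeze":{"type":"number"}},"required":["commands"]}

```bash
mkdir -p pics; ls; cat > h.py <<'E'
import numpy as np, cv2
from bench import r
def ray(p,xy,z):
    K=p["K"];T=np.array(p["extrinsics"]);d=T[:3,:3]@np.linalg.inv(K)@np.array([xy[0],xy[1],1.]);o=T[:3,3]
    return (o+d*(z-o[2])/d[2])
def proj(p,P):
    T=np.linalg.inv(np.array(p["extrinsics"]));q=p["K"]@(T[:3,:3]@np.array(P,float)+T[:3,3]);return q[:2]/q[2]
E
python3 - <<'E'
from h import *
s=r.sense();print({k:np.round(v,2).tolist() for k,v in s.items()})
for n in("top","side"):
    p=r.snapshot(n);cv2.imwrite(f"pics/{n}0.png",p["pixels"]);print(n,np.round(p["extrinsics"],2).tolist())
    for t,z in(("hub_top",44),("spoke_end",30),("pick_point",23),("lever_pivot",30),("lever_ball",30),("vial_red",23),("vial_blue",23),("vial_white",23),("vial_black",23),("stand",0),("jar_red",0),("jar_white",0),("mortar",0),("notebook",0),("screwdriver",0)):
        for d in r.landmark_of(p,t)[:4 if t=="spoke_end" else 1]:print(t,round(d["score"],2),np.round(d["xy"],1),np.round(ray(p,d["xy"],z)[:2],1))
E
```

```text
pics
{'time': 0.0, 'joint_pos': [71.08, 7.52, 85.33, -0.0, 87.26, -4.89], 'qd': [0.07, 0.0, 0.03, -0.05, -0.06, 0.04], 'joint_efforts': [0.0, -56.94, -50.06, 0.0, 0.01, -0.0], 'tool_pos': [145.21, 581.57, 207.83], 'tcp_rot': [-179.9, -0.01, 165.97], 'ft_force': [-0.27, 0.34, -0.51], 'wrist_torque': [0.01, -0.0, 0.03], 'grip_force': 0.0, 'finger_gap': 85.46}
top [[0.03, -0.99, 0.16, 262.33], [-1.0, -0.03, -0.0, 69.97], [0.01, -0.16, -0.99, 1481.9], [0.0, 0.0, 0.0, 1.0]]
hub_top 0.78 [357.4 227.5] [536.5 -38.7]
spoke_end 0.98 [393.4 243.3] [ 497.7 -139.9]
pick_point 0.84 [356.2 246.3] [487.4 -37.8]
lever_pivot 0.54 [304.8 221. ] [553.4 106.7]
vial_red 0.41 [343.4 235.5] [516.8  -1.7]
vial_blue 0.52 [371.3 224.3] [550.7 -78.9]
vial_white 0.55 [365.6 244.8] [492.4 -63.8]
vial_black 0.61 [354.1 212.2] [583.9 -30.3]
stand 0.87 [358.2 228.9] [541.  -44.3]
jar_red 0.69 [214.4 222.7] [547.1 363. ]
jar_white 0.83 [211.6 266.3] [423.  363.5]
mortar 0.89 [145.8 244.6] [479.  551.5]
notebook 0.72 [500.2 236.7] [ 530.1 -446.7]
screwdriver 0.58 [485.8 295.1] [ 364. -402.]
side [[-1.0, -0.0, -0.03, 528.98], [0.02, 0.66, -0.75, 1129.16], [0.02, -0.75, -0.66, 1033.61], [0.0, 0.0, 0.0, 1.0]]
hub_top 0.86 [301.8 221.3] [532.  -34.1]
spoke_end 0.68 [315.9 200.7] [ 487.1 -153.4]
pick_point 0.89 [316.1 225.8] [488.2 -37.9]
lever_pivot 0.57 [294.5 257. ] [552.  105.8]
lever_ball 0.76 [294.7 283.2] [549.9 206.2]
vial_red 0.67 [293.7 258.4] [554.4 104.4]
vial_blue 0.49 [293.8 217.5] [557.1 -76.8]
vial_white 0.51 [295.  282.4] [549.3 196.9]
vial_black 0.45 [286.2 233.2] [578.7  -3.2]
stand 0.81 [300.7 232.8] [535.3 -31.2]
jar_red 0.81 [300.1 341.4] [534.2 373.6]
jar_white 0.67 [342.6 339.3] [428.3 367.4]
mortar 0.76 [324.  413.1] [480.3 564.6]
notebook 0.55 [303.5 158.2] [ 527.5 -445.5]
screwdriver 0.41 [348.9 166.9] [ 363.  -391.3]
```

```bash
python3 - <<'E'
from h import *
a=cv2.imread("pics/top0.png")[170:290,250:410];b=cv2.imread("pics/side0.png")[160:310,220:380]
cv2.imwrite("pics/a.png",cv2.resize(a,None,fx=5,fy=5,interpolation=cv2.INTER_CUBIC))
cv2.imwrite("pics/b.png",cv2.resize(b,None,fx=4,fy=4,interpolation=cv2.INTER_CUBIC))
E
```

```text
(no output)
```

View pics/a.png

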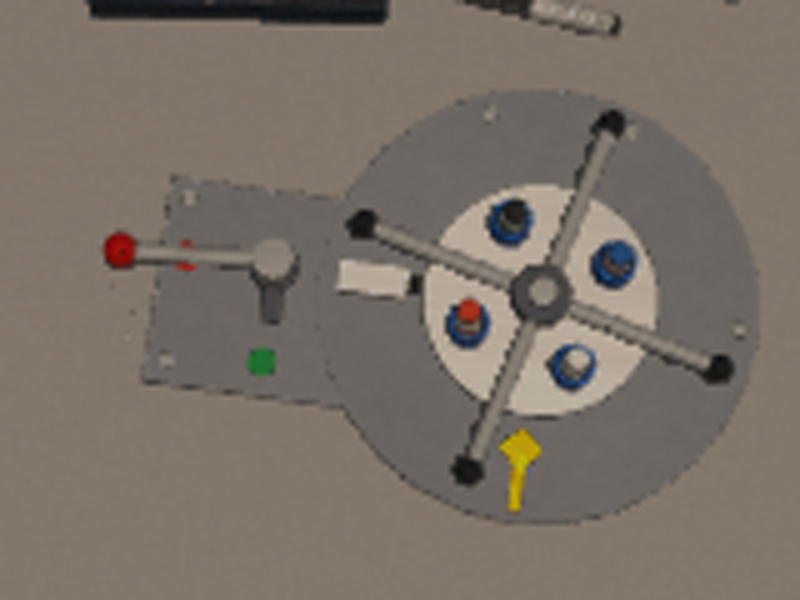

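View pics/b.png

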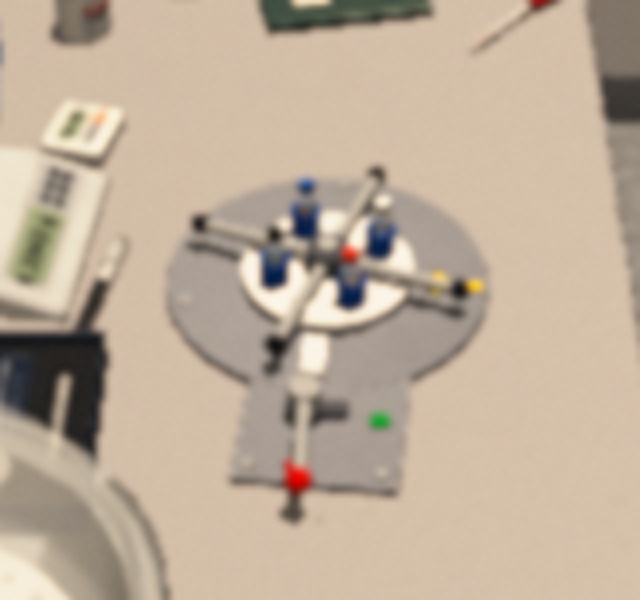

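The top crop (5× from px 250,170) shows the red cap at crop (468,322), the hub at (540,292) and the pointer running from (520,440) to (514,508). The lever ball is at (120,250) and its pivot at (274,258). The red vial must go counter-clockwise by about 60°. Next I check the surroundings and refine the numbers.

```bash
python3 - <<'E'
from h import *
a=cv2.imread("pics/top0.png");b=cv2.imread("pics/side0.png")
cv2.imwrite("pics/c.png",np.hstack([cv2.resize(a,(400,300),interpolation=cv2.INTER_AREA),cv2.resize(b,(400,300),interpolation=cv2.INTER_AREA)]))
p=r.snapshot("top")
f=lambda x,y,z:ray(p,(250+x/5-.4,170+y/5-.4),z)[:2]
B=np.array([f(*q,30) for q in((467,470),(718,368),(610,122),(362,222))]);c=B.mean(0)
print(B.round(1),"c",c.round(1),"hub",f(540,292,44).round(1))
A=lambda v:np.degrees(np.arctan2(v[1],v[0]))
print("r",np.linalg.norm(B-c,axis=1).round(1),"ang",[round(A(v-c),1) for v in B])
for n,q in dict(tip=(520,430,20),tail=(514,508,20),piv=(274,258,38),ball=(120,250,30),redcap=(468,310,71),green=(261,362,8),reddot=(186,256,8)).items():
    v=f(*q);print(n,v.round(1),round(np.linalg.norm(v-c),1),round(A(v-c),1))
E
```

```text
[[ 437.3   -1.8]
 [ 497.9 -139.4]
 [ 635.9  -78.1]
 [ 574.6   59.5]] c [536.4 -40. ] hub [535.1 -39.3]
r [106.2 106.6 106.5 106.5] ang [np.float64(159.0), np.float64(-111.2), np.float64(-21.0), np.float64(69.0)]
tip [461.6 -31.2] 75.3 173.3
tail [418.2 -28.7] 118.8 174.5
piv [551.2 107.6] 148.3 84.3
ball [554.8 193.4] 234.1 85.5
redcap [519.    1.4] 44.9 112.8
green [497.6 113.8] 158.5 104.2
reddot [556.9 158. ] 199.0 84.1
```

View pics/c.png

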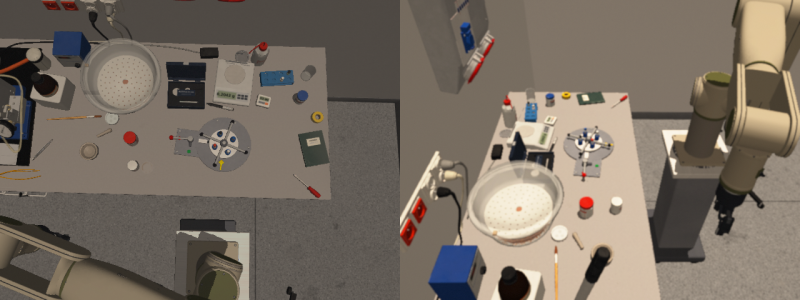

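Request:
carry_out --commands '[{"jaw": 0,"translation": [-0.019,-0.0195,0],"spin": 0},{"jaw": 0,"translation": [-0.019,-0.0195,0],"spin": 0},{"jaw": 0,"translation": [-0.019,-0.0195,0],"spin": 0},{"jaw": 0,"translation": [-0.019,-0.0195,0],"spin": 0},{"jaw": 0,"translation": [-0.019,-0.0195,0],"spin": 0},{"jaw": 0,"translation": [-0.019,-0.0195,0],"spin": 0},{"jaw": 0,"translation": [-0.019,-0.0195,0],"spin": 0},{"jaw": 0,"translation": [-0.019,-0.0195,0],"spin": 0}]' --squeeze 20

```text
time: 2.32
tool_pos: [255.5, 392.8, 209.0]
tcp_rot: [180.0, 0.0, 166.0]
ft_force: [1.0, -0.9, -0.4]
finger_gap: -0.2
grip_force: 0.0
```

Request:
carry_out --commands '[{"jaw": 0,"translation": [-0.019,-0.0195,0],"spin": 0},{"jaw": 0,"translation": [-0.019,-0.0195,0],"spin": 0},{"jaw": 0,"translation": [-0.019,-0.0195,0],"spin": 0},{"jaw": 0,"translation": [-0.019,-0.0195,0],"spin": 0},{"jaw": 0,"translation": [-0.019,-0.0195,0],"spin": 0},{"jaw": 0,"translation": [-0.019,-0.0195,0],"spin": 0},{"jaw": 0,"translation": [-0.019,-0.0195,0],"spin": 0},{"jaw": 0,"translation": [-0.019,-0.0195,0],"spin": 0}]'

```text
time: 2.98
tool_pos: [365.2, 204.6, 209.2]
tcp_rot: [180.0, 0.0, 166.0]
ft_force: [1.2, 0.4, -0.1]
finger_gap: 0.2
grip_force: 0.0
```

Request:
carry_out --commands '[{"jaw": 0,"translation": [-0.019,-0.0195,0],"spin": 0},{"jaw": 0,"translation": [-0.019,-0.0195,0],"spin": 0},{"jaw": 0,"translation": [-0.019,-0.0195,0],"spin": 0},{"jaw": 0,"translation": [-0.019,-0.0195,0],"spin": 0},{"jaw": 0,"translation": [-0.019,-0.0195,0],"spin": 0.1},{"jaw": 0,"translation": [-0.019,-0.0195,0],"spin": 0.1},{"jaw": 0,"translation": [-0.016,-0.016,0],"spin": 0.1},{"jaw": 0,"translation": [-0.01,-0.01,0],"spin": 0.1}]'

```text
time: 3.65
tool_pos: [456.2, 26.2, 209.0]
tcp_rot: [-180.0, 0.0, 142.7]
ft_force: [0.7, -0.4, -0.9]
finger_gap: 0.0
grip_force: 0.0
```

```bash
cat >> h.py <<'E'
C=np.array([536.4,-40.])
def rel(tgt,yaw=None):
    "remaining shift to world tgt along tool axes, mm"
    s=r.sense();P=s["tool_pos"];y=np.radians(s["tcp_rot"][2]);d=np.array(tgt)-P
    print("t",round(s["time"],2),"tcp",np.round(P,1),"rpy",np.round(s["tcp_rot"],1),"F",np.round(s["ft_force"],1),"gap",round(s["finger_gap"],1))
    print("tool dx,dy,dz",np.round([d[0]*np.cos(y)+d[1]*np.sin(y),d[0]*np.sin(y)-d[1]*np.cos(y),-d[2]],1), "yaw to go", None if yaw is None else round(yaw-s["tcp_rot"][2],1))
def pol(a,rad,z,c=C):return [c[0]+rad*np.cos(np.radians(a)),c[1]+rad*np.sin(np.radians(a)),z]
E
python3 - <<'E'
from h import *
rel(pol(137,85,100),137)
p=r.snapshot("wrist");cv2.imwrite("pics/w1.png",p["pixels"])
E
```

```text
t 3.65 tcp [456.2  26.2 209. ] rpy [-180.     0.   142.7] F [ 0.7 -0.4 -0.9] gap 0.0
tool dx,dy,dz [-19.3   4.4 109. ] yaw to go -5.7
```

View pics/w1.png

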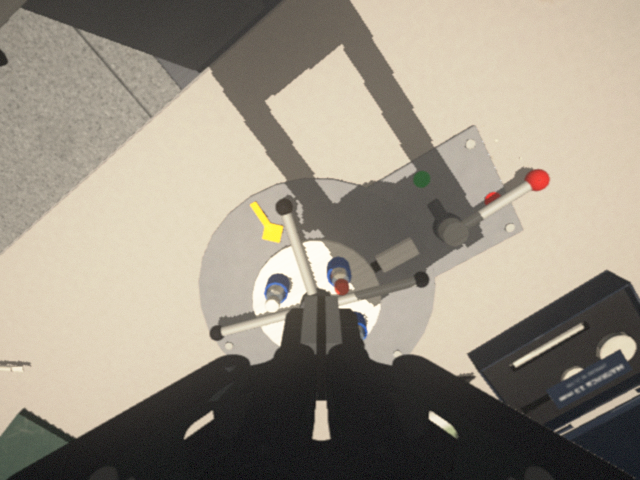

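The wrist view shows spoke balls at (285,206), (421,279) and (216,333). The pointer runs from (254,205) to about (276,240), and the shut fingertips are near (320,300). I check these against the top-view fit.

```bash
python3 - <<'E'
from h import *
p=r.snapshot("wrist");A=lambda v:round(np.degrees(np.arctan2(v[1],v[0])),1)
for n,(x,y,z) in dict(b1=(285,206,30),b2=(421,279,30),b3=(216,333,30),tail=(254,205,20),head=(271,235,20),piv=(454,230,38),lball=(538,180,30),green=(422,179,8),rd=(491,198,8)).items():
    v=ray(p,(x,y),z)[:2];print(n,v.round(1),round(np.linalg.norm(v-C),1),A(v-C))
for t,z in(("hub_top",44),("pick_point",23),("lever_pivot",30),("lever_ball",30),("spoke_end",30)):
    for d in r.landmark_of(p,t)[:3]:v=ray(p,d["xy"],z)[:2];print(t,round(d["score"],2),v.round(1),A(v-C))
P=r.sense()["tool_pos"];print("tcp px",proj(p,P).round(1)); y=np.radians(142.7);ty=np.array([np.sin(y),-np.cos(y),0])
for k in(5,10,15):print(k,proj(p,P+ty*k).round(1),proj(p,P-ty*k+[0,0,20]).round(1))
E
```

```text
b1 [435.4  -2.4] 107.8 159.6
b2 [572.9  56.2] 102.9 69.2
b3 [ 494.9 -143. ] 111.0 -112.0
tail [418.  -27.1] 119.1 173.8
head [450.5 -33.5] 86.2 175.7
piv [546.3 107.2] 147.5 86.1
lball [556.  192.2] 233.0 85.2
green [497.8 112.9] 157.7 104.2
rd [554.2 155.6] 196.4 84.8
pick_point 0.56 [488.6 -35.4] 174.5
lever_pivot 0.76 [555.2 107.3] 82.7
lever_pivot 0.16 [ 496.9 -139.3] -111.7
lever_ball 0.93 [556.4 194.9] 85.1
tcp px [329.  283.9]
5 [339.6 283.8] [318.  303.8]
10 [350.3 283.7] [306.1 303.9]
15 [360.9 283.7] [294.3 304. ]
```

Request:
carry_out --commands '[{"jaw": 0,"translation": [-0.01,0.002,0.005],"spin": 0.05},{"jaw": 0,"translation": [-0.009,0.002,0.015],"spin": 0.05},{"jaw": 0,"translation": [0,0,0.03],"spin": 0},{"jaw": 0,"translation": [0,0,0.03],"spin": 0},{"jaw": 0,"translation": [0,0,0.02],"spin": 0},{"jaw": 0,"translation": [0,0,0.005],"spin": 0},{"jaw": 0,"translation": [0,0,0],"spin": 0},{"jaw": 0,"translation": [0,0,0],"spin": 0}]'

```text
time: 4.67
tool_pos: [473.3, 20.1, 105.0]
tcp_rot: [180.0, 0.0, 137.4]
ft_force: [0.5, 0.5, 0.6]
finger_gap: 0.0
grip_force: 0.0
```

```bash
python3 - <<'E'
from h import *
rel(pol(137,85,24),137)
p=r.snapshot("wrist");cv2.imwrite("pics/w2.png",p["pixels"])
E
```

```text
t 4.67 tcp [473.3  20.1 105. ] rpy [180.    0.  137.4] F [0.5 0.5 0.6] gap 0.0
tool dx,dy,dz [-2.1 -1.  81. ] yaw to go -0.4
```

View pics/w2.png

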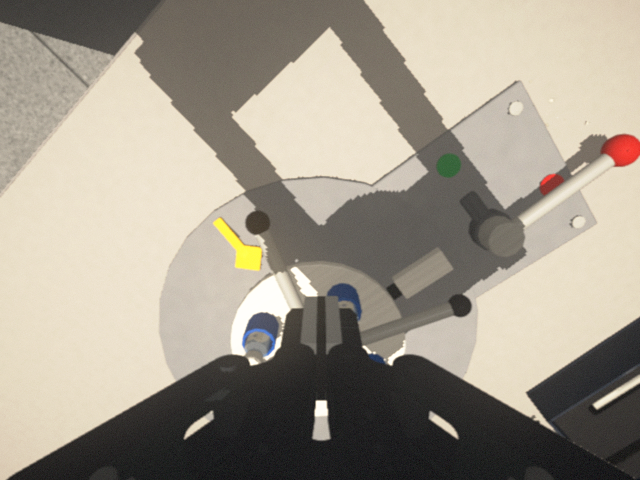

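Request:
carry_out --commands '[{"jaw": 0,"translation": [-0.002,-0.001,0.01],"spin": 0},{"jaw": 0,"translation": [0,0,0.015],"spin": 0},{"jaw": 0,"translation": [0,0,0.015],"spin": 0},{"jaw": 0,"translation": [0,0,0.015],"spin": 0},{"jaw": 0,"translation": [0,0,0.012],"spin": 0},{"jaw": 0,"translation": [0,0,0.009],"spin": 0},{"jaw": 0,"translation": [0,0,0.004],"spin": 0},{"jaw": 0,"translation": [0,0,0],"spin": 0}]'

```text
time: 5.38
tool_pos: [473.4, 17.5, 23.4]
tcp_rot: [-180.0, -0.0, 137.3]
ft_force: [0.5, -0.3, -0.4]
finger_gap: -0.1
grip_force: 0.0
```

Request:
carry_out --commands '[{"jaw": 0,"translation": [-0.0001,-0.0034,0],"spin": -0.04},{"jaw": 0,"translation": [-0.0001,-0.0034,0],"spin": -0.04},{"jaw": 0,"translation": [-0.0001,-0.0034,0],"spin": -0.04},{"jaw": 0,"translation": [-0.0001,-0.0034,0],"spin": -0.04},{"jaw": 0,"translation": [-0.0001,-0.0034,0],"spin": -0.04},{"jaw": 0,"translation": [-0.0001,-0.0034,0],"spin": -0.04},{"jaw": 0,"translation": [-0.0001,-0.0034,0],"spin": -0.04},{"jaw": 0,"translation": [-0.0001,-0.0034,0],"spin": -0.04}]'

```text
time: 6.05
tool_pos: [460.0, -5.5, 25.2]
tcp_rot: [180.0, 0.1, 155.8]
ft_force: [-0.4, 0.0, 0.2]
finger_gap: 0.1
grip_force: 0.0
```

Request:
carry_out --commands '[{"jaw": 0,"translation": [-0.0001,-0.0034,0],"spin": -0.04},{"jaw": 0,"translation": [-0.0001,-0.0034,0],"spin": -0.04},{"jaw": 0,"translation": [-0.0001,-0.0034,0],"spin": -0.04},{"jaw": 0,"translation": [-0.0001,-0.0034,0],"spin": -0.04},{"jaw": 0,"translation": [-0.0001,-0.0034,0],"spin": -0.04},{"jaw": 0,"translation": [-0.0001,-0.0034,0],"spin": -0.04},{"jaw": 0,"translation": [-0.0001,-0.0034,0],"spin": -0.04},{"jaw": 0,"translation": [-0.0001,-0.0034,0],"spin": -0.04}]'

```text
time: 6.72
tool_pos: [453.2, -31.8, 25.2]
tcp_rot: [-180.0, 0.1, 174.1]
ft_force: [-0.9, 0.1, 0.3]
finger_gap: 0.1
grip_force: 0.0
```

```bash
python3 - <<'E'
from h import *
rel(pol(210,85,24),210)
P=r.sense()["tool_pos"][:2]-C;print(np.hypot(*P),np.degrees(np.arctan2(P[1],P[0]))%360)
p=r.snapshot("wrist");cv2.imwrite("pics/w3.png",p["pixels"])
q=r.snapshot("top");A=lambda v:round(np.degrees(np.arctan2(v[1],v[0]))%360,1)
for n,p in(("w",p),("t",q)):
  for d in r.landmark_of(p,"spoke_end")[:4]:v=ray(p,d["xy"],30)[:2];print(n,round(d["score"],2),v.round(1),A(v-C),np.hypot(*(v-C)).round(1))
cv2.imwrite("pics/t3.png",cv2.resize(q["pixels"][170:290,250:410],None,fx=5,fy=5,interpolation=cv2.INTER_CUBIC))
E
```

```text
t 6.72 tcp [453.2 -31.8  25.2] rpy [-1.800e+02  1.000e-01  1.741e+02] F [-0.9  0.1  0.3] gap 0.1
tool dx,dy,dz [-14.8 -49.5   1.2] yaw to go 35.9
83.6485242748735 174.3542893764423
w 0.61 [ 499.4 -140.5] 249.8 107.1
```

View pics/t3.png

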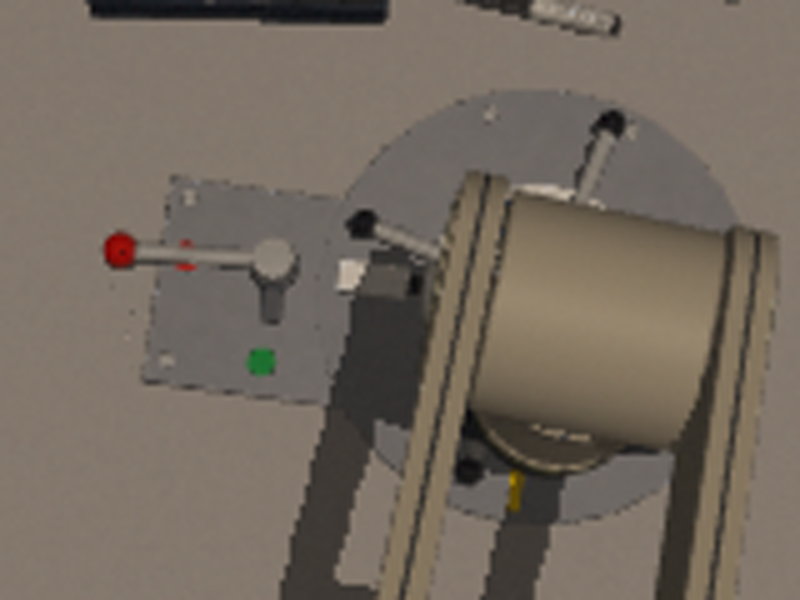

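The top view shows the spokes unmoved: balls at crop (467,470), (362,222) and (610,122). I need the wrist view to see where the finger is.

View pics/w3.png

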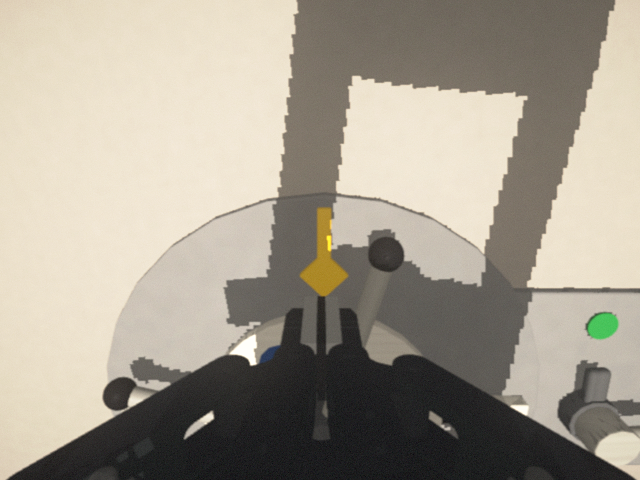

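The wrist view shows the fingertip at (320,297), beside the pointer tip and already past the spoke, whose ball is at (385,254). So the finger went over the spoke without touching it. The tip pixel in w1 also suggests a tip about 13 mm above the nominal TCP. I check with the side view.

```bash
python3 - <<'E'
from h import *
p=r.snapshot("side");P=r.sense()["tool_pos"]
o=np.array([285,185]);c=p["pixels"][185:255,270:350].copy()
q=cv2.resize(c,None,fx=9,fy=8.5,interpolation=cv2.INTER_CUBIC);q=cv2.convertScaleAbs(q,alpha=1.6,beta=25)
for k in(0,13,26):
    u=proj(p,P+[0,0,k]);print(k,u.round(1),((u-[270,185]+.5)*[9,8.5]).round())
cv2.imwrite("pics/s3.png",q)
E
```

```text
0 [327.8 226.9] [525. 360.]
13 [328.  223.6] [526. 333.]
26 [328.1 220.4] [528. 305.]
```

View pics/s3.png

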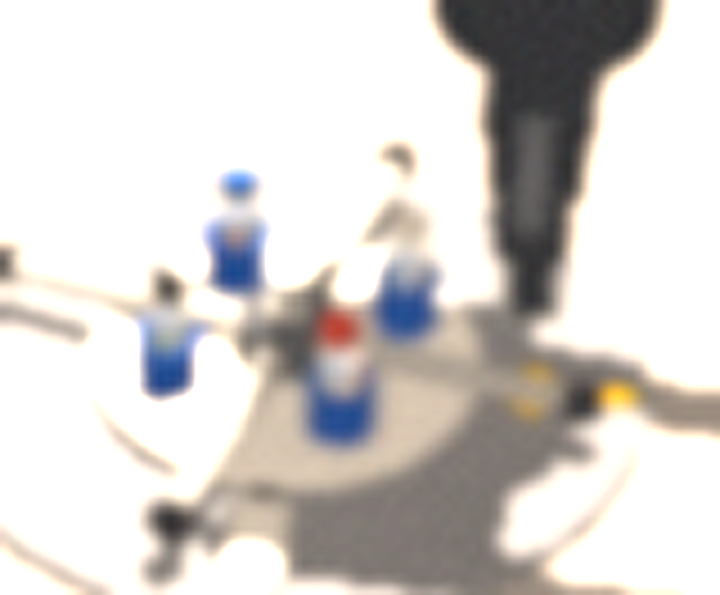

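The side view puts the tip at crop (532,310), clearly higher than the nominal TCP at row 360, and every vial is still seated. I go back over the spoke and lower by 12 mm for a second push.

Request:
carry_out --commands '[{"jaw": 0,"translation": [0,0,-0.01],"spin": 0},{"jaw": 0,"translation": [0,0.0075,0],"spin": 0.09},{"jaw": 0,"translation": [0,0.0075,0],"spin": 0.09},{"jaw": 0,"translation": [0,0.0075,0],"spin": 0.09},{"jaw": 0,"translation": [0,0.0075,0],"spin": 0.09},{"jaw": 0,"translation": [0,0.0075,0],"spin": 0.09},{"jaw": 0,"translation": [0,0.0075,0],"spin": 0.09},{"jaw": 0,"translation": [0,0.0075,0],"spin": 0.09}]'

```text
time: 7.63
tool_pos: [471.4, 17.2, 34.8]
tcp_rot: [180.0, 0.0, 137.6]
ft_force: [-0.1, -0.4, -0.9]
finger_gap: 0.1
grip_force: 0.0
```

```bash
python3 - <<'E'
from h import *
rel(pol(137,85,13),137)
p=r.snapshot("side");b=p["pixels"].astype(int)
P=r.sense()["tool_pos"]
for k in(0,13,26,40):print(k,proj(p,P+[0,0,k]).round(1))
u=proj(p,P).round().astype(int);print(u);print(b[u[1]-22:u[1]+8,u[0]-8:u[0]+9].mean(2).astype(int))
print("check ball",proj(p,[437.3,-1.8,30]),proj(p,[574.6,59.5,30]),[d["xy"] for d in r.landmark_of(p,"spoke_end")[:3]])
E
```

```text
t 7.63 tcp [471.4  17.2  34.8] rpy [180.    0.  137.6] F [-0.1 -0.4 -0.9] gap 0.1
tool dx,dy,dz [-1.6  2.4 21.8] yaw to go -0.6
0 [321.9 235.1]
13 [322.  231.8]
26 [322.1 228.5]
40 [322.3 224.9]
[322 235]
[[ 33  36  36  29  22  16  16  17  17  18  17  16  18  17  19  20  19]
 [ 32  35  38  35  22  19  16  16  19  19  17  19  18  17  18  25  43]
 [ 26  32  36  34  25  18  17  17  16  18  18  15  18  17  22  45  81]
 [ 19  24  29  24  19  19  15  18  16  18  19  16  17  18  28  60 107]
 [ 17  21  17  20  16  18  17  18  18  18  18  18  17  18  33  73 122]
 [ 18  16  17  19  19  16  18  18  18  14  19  18  18  24  47  89 132]
 [ 21  19  17  17  16  17  16  18  19  18  18  20  29  39  71 114 144]
 [ 25  25  22  19  18  16  18  18  16  17  17  24  35  58  97 136 156]
 [ 34  29  27  24  23  17  18  16  17  19  22  29  42  70 113 149 162]
 [ 38  37  38  50  49  34  23  17  18  23  35  43  50  76 120 154 164]
 [ 51  55  74 100 101  66  30  17  20  31  46  55  59  80 123 154 164]
 [100 106 132 163 156  99  40  18  22  38  56  60  61  83 125 153 163]
 [159 165 180 198 181 113  42  17  24  43  
[... 651 characters left out ...]
65  65  73  88]
 [110 109 110 109 105  98  83  74  73  77  79  73  64  61  60  62  70]
 [109 109 109 105  97  85  74  63  61  60  61  61  61  60  59  62  60]
 [110 109 104  96  85  73  64  60  60  59  60  60  60  60  60  59  59]
 [106 101  93  82  72  63  62  59  60  60  60  60  59  59  59  59  58]
 [ 99  88  78  70  64  61  60  60  60  60  58  60  60  61  62  60  62]
 [ 83  73  67  62  60  60  59  60  61  59  60  59  62  72  80  82  82]
 [ 68  63  62  60  60  59  61  60  59  59  58  60  71  94 115 123 122]
 [ 62  61  60  59  58  60  59  58  60  59  59  60  77 110 141 149 150]]
check ball [333.30791989 231.99829678] [286.96582322 245.78664505] [[295.7, 214.2], [316.7, 203.7], [323.7, 411.3]]
```

Request:
carry_out --commands '[{"jaw": 0,"translation": [-0.001,0.002,0.004],"spin": 0},{"jaw": 0,"translation": [0,0,0.004],"spin": 0},{"jaw": 0,"translation": [0,0,0.004],"spin": 0},{"jaw": 0,"translation": [0,0,0.004],"spin": 0},{"jaw": 0,"translation": [0,0,0.003],"spin": 0},{"jaw": 0,"translation": [0,0,0.003],"spin": 0},{"jaw": 0,"translation": [0,0,0],"spin": 0},{"jaw": 0,"translation": [0,0,0],"spin": 0}]'

```text
time: 8.4
tool_pos: [472.8, 17.4, 11.6]
tcp_rot: [-180.0, -0.0, 137.9]
ft_force: [-0.6, -0.5, 0.6]
finger_gap: -0.2
grip_force: 0.0
```

```bash
python3 - <<'E'
from h import *
rel(pol(137,85,6),137)
p=r.snapshot("side");b=p["pixels"].astype(int)
P=r.sense()["tool_pos"]
for k in(0,10,20,30):print(k,proj(p,P+[0,0,k]).round(1))
cv2.imwrite("pics/s4.png",cv2.resize(p["pixels"][205:255,290:350],None,fx=11,fy=11,interpolation=cv2.INTER_CUBIC))
E
```

```text
t 8.4 tcp [472.8  17.4  11.6] rpy [-180.    -0.   137.9] F [-0.6 -0.5  0.6] gap -0.2
tool dx,dy,dz [-0.7  1.4  5.6] yaw to go -0.9
0 [321.4 240.7]
10 [321.5 238.3]
20 [321.6 235.8]
30 [321.7 233.3]
```

View pics/s4.png

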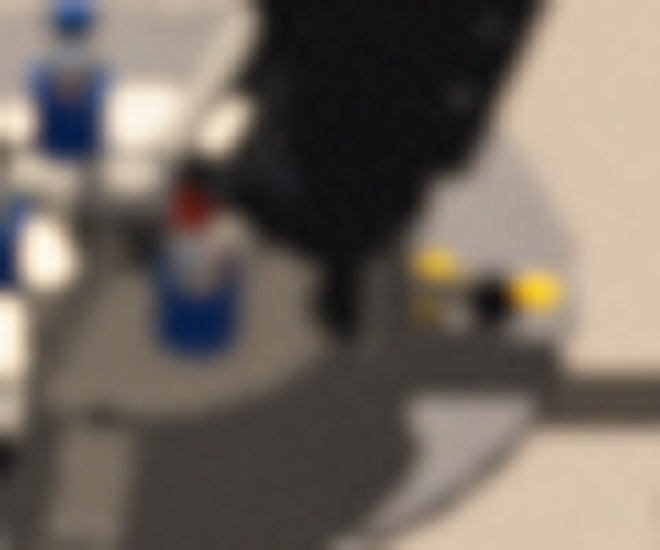

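The side view shows the finger's lower end at crop (340,340), px row 235.4, so the tip is about 20 mm above the reported TCP, at z≈32. I lower 6 mm more, move out 2.5 mm and push a little.

Request:
carry_out --commands '[{"jaw": 0,"translation": [0.0025,0,0.002],"spin": 0},{"jaw": 0,"translation": [0,0,0.002],"spin": 0},{"jaw": 0,"translation": [0,0,0.002],"spin": 0},{"jaw": 0,"translation": [0,0,0.0005],"spin": 0},{"jaw": 0,"translation": [0,0,0],"spin": 0},{"jaw": 0,"translation": [-0.0001,-0.0035,0],"spin": -0.04},{"jaw": 0,"translation": [-0.0001,-0.0035,0],"spin": -0.04},{"jaw": 0,"translation": [-0.0001,-0.0035,0],"spin": -0.04}]'

```text
time: 9.12
tool_pos: [464.7, 10.9, 5.4]
tcp_rot: [180.0, 0.0, 144.9]
ft_force: [1.0, -0.3, 0.2]
finger_gap: -0.4
grip_force: 0.0
```

Request:
carry_out --commands '[{"jaw": 0,"translation": [-0.0001,-0.0035,0],"spin": -0.04},{"jaw": 0,"translation": [-0.0001,-0.0035,0],"spin": -0.04},{"jaw": 0,"translation": [-0.0001,-0.0035,0],"spin": -0.04},{"jaw": 0,"translation": [-0.0001,-0.0035,0],"spin": -0.04},{"jaw": 0,"translation": [-0.0001,-0.0035,0],"spin": -0.04},{"jaw": 0,"translation": [-0.0001,-0.0035,0],"spin": -0.04},{"jaw": 0,"translation": [-0.0001,-0.0035,0],"spin": -0.04},{"jaw": 0,"translation": [-0.0001,-0.0035,0],"spin": -0.04}]'

```text
time: 9.78
tool_pos: [452.9, -14.1, 5.7]
tcp_rot: [180.0, 0.0, 163.2]
ft_force: [-0.1, 2.9, 2.7]
finger_gap: 0.1
grip_force: 1.1
```

```bash
cat >> h.py <<'E'
def balls(p,z=30,c=C):
    "dark round blobs in picture near the ball circle -> angles"
    g=p["pixels"].max(2)
    out=[]
    n,l,s,ce=cv2.connectedComponentsWithStats((g<70).astype(np.uint8))
    for i in range(1,n):
        v=ray(p,ce[i],z)[:2]-c
        if abs(np.hypot(*v)-106)<8 and 6<s[i,4]<1200: out.append((round(float(np.degrees(np.arctan2(v[1],v[0]))%360),1),round(float(np.hypot(*v)),1),int(s[i,4])))
    return out
E
python3 - <<'E'
from h import *
rel(pol(209,88,6),209)
P=r.sense()["tool_pos"][:2]-C;print(np.hypot(*P),np.degrees(np.arctan2(P[1],P[0]))%360)
for n in("top","side","wrist"):p=r.snapshot(n);cv2.imwrite(f"pics/{n}5.png",p["pixels"]);print(n,balls(p))
E
```

```text
t 9.78 tcp [452.9 -14.1   5.7] rpy [180.    0.  163.2] F [-0.1  2.9  2.7] gap 0.1
tool dx,dy,dz [-26.  -63.8  -0.3] yaw to go 45.8
87.42232054036542 162.7670032727057
top [(352.2, 104.1, 31), (261.3, 107.5, 26), (230.6, 106.7, 8)]
side [(170.8, 109.1, 13), (116.8, 111.5, 422), (84.6, 104.7, 16)]
wrist []
```

The top view shows spokes now at 352° and 261°, so the carousel is turning, but the upward force means the tip bears on the upper side of the bar. I back off, go 8 mm lower and continue.

Request:
carry_out --commands '[{"jaw": 0,"translation": [0,0.004,0],"spin": 0},{"jaw": 0,"translation": [0,0.004,0],"spin": 0},{"jaw": 0,"translation": [0,0,0.002],"spin": 0},{"jaw": 0,"translation": [0,0,0.003],"spin": 0},{"jaw": 0,"translation": [0,0,0.003],"spin": 0},{"jaw": 0,"translation": [0,0,0],"spin": 0},{"jaw": 0,"translation": [0,-0.003,0],"spin": 0},{"jaw": 0,"translation": [0,-0.003,0],"spin": 0}]'

```text
time: 10.6
tool_pos: [453.1, -12.2, -2.8]
tcp_rot: [180.0, -0.0, 163.1]
ft_force: [0.2, 2.7, -0.7]
finger_gap: -0.0
grip_force: 0.9
```

Request:
carry_out --commands '[{"jaw": 0,"translation": [0,-0.003,0],"spin": -0.03},{"jaw": 0,"translation": [0,-0.003,0],"spin": -0.035},{"jaw": 0,"translation": [-0.0001,-0.0035,0],"spin": -0.04},{"jaw": 0,"translation": [-0.0001,-0.0035,0],"spin": -0.04},{"jaw": 0,"translation": [-0.0001,-0.0035,0],"spin": -0.04},{"jaw": 0,"translation": [-0.0001,-0.0035,0],"spin": -0.04},{"jaw": 0,"translation": [-0.0001,-0.0035,0],"spin": -0.04},{"jaw": 0,"translation": [-0.0001,-0.0035,0],"spin": -0.04}]'

```text
time: 11.27
tool_pos: [449.1, -39.1, -2.7]
tcp_rot: [180.0, -0.0, -179.3]
ft_force: [-0.1, 1.8, -1.1]
finger_gap: -0.3
grip_force: 0.9
```

```bash
cat >> h.py <<'E'
def st(c=C):
    s=r.sense();P=s["tool_pos"][:2]-c;print("t",round(s["time"],2),"z",round(s["tool_pos"][2],1),"r",np.hypot(*P).round(1),"phi",(np.degrees(np.arctan2(P[1],P[0]))%360).round(1),"yaw",(s["tcp_rot"][2]%360).round(1),"F",np.round(s["ft_force"],1))
E
python3 - <<'E'
from h import *
st()
for n in("top","side"):p=r.snapshot(n);print(n,balls(p))
E
```

```text
t 11.27 z -2.7 r 87.3 phi 179.4 yaw 180.7 F [-0.1  1.8 -1.1]
top []
side [(14.3, 103.0, 8), (122.3, 106.5, 293)]
```

Request:
carry_out --commands '[{"jaw": 0,"translation": [-0.0001,-0.0035,0],"spin": -0.04},{"jaw": 0,"translation": [-0.0001,-0.0035,0],"spin": -0.04},{"jaw": 0,"translation": [-0.0001,-0.0035,0],"spin": -0.04},{"jaw": 0,"translation": [-0.0001,-0.0035,0],"spin": -0.04},{"jaw": 0,"translation": [-0.0001,-0.0035,0],"spin": -0.04},{"jaw": 0,"translation": [-0.0001,-0.0035,0],"spin": -0.04},{"jaw": 0,"translation": [-0.0001,-0.0035,0],"spin": -0.04},{"jaw": 0,"translation": [-0.0001,-0.0035,0],"spin": -0.04}]'

```text
time: 12.03
tool_pos: [453.8, -66.4, -2.8]
tcp_rot: [180.0, -0.1, -161.1]
ft_force: [-2.0, 0.8, 0.2]
finger_gap: -0.4
grip_force: 1.0
```

```bash
python3 - <<'E'
from h import *
st()
p={}
for n in("top","side","wrist"):p[n]=r.snapshot(n);print(n,balls(p[n]))
for n in("top","side","wrist"):
    for t in("vial_red","vial_white","vial_blue","vial_black"):
        for d in r.regions_of(p[n],t)[:1]:
            print(n,t,round(d["score"],2),d["xy"],ray(p[n],d["xy"],47)[:2].round(1))
a=p["side"]["pixels"][200:260,270:350];a=cv2.resize(a,(400,300),interpolation=cv2.INTER_CUBIC)
cv2.imwrite("pics/m6.png",np.hstack([a,cv2.resize(p["wrist"]["pixels"],(400,300),interpolation=cv2.INTER_AREA)]))
E
```

```text
t 12.03 z -2.8 r 86.7 phi 197.7 yaw 198.9 F [-2.   0.8  0.2]
top [(301.0, 106.9, 25)]
side [(33.4, 103.3, 8)]
wrist []
top vial_red 0.74 [332.6, 222.6] [547.7  29.8]
side vial_red 0.58 [317.3, 218.7] [485.  -43.2]
side vial_white 0.45 [304.9, 208.2] [522.7 -93.5]
side vial_black 0.47 [299.5, 227.6] [538.7  -1.6]
```

```bash
cat >> h.py <<'E'
def cap(p,z=68,c=C):
    b=p["pixels"].astype(int);m=((b[...,2]>90)&(b[...,2]>1.8*b[...,1])&(b[...,2]>1.8*b[...,0])).astype(np.uint8)
    n,l,s,ce=cv2.connectedComponentsWithStats(m);o=[]
    for i in range(1,n):
        v=ray(p,ce[i],z)[:2]-c
        if np.hypot(*v)<60 and s[i,4]>3:o.append((round(float(np.degrees(np.arctan2(v[1],v[0]))%360),1),round(float(np.hypot(*v)),1),int(s[i,4])))
    return o
def ring(p,lo,hi):
    for a in range(lo,hi,3):
        u=proj(p,pol(a,106,30)).round().astype(int);print(a,int(p["pixels"][u[1]-1:u[1]+2,u[0]-1:u[0]+2].mean()),end="; ")
    print()
E
python3 - <<'E'
from h import *
for n in("side","top"):
    p=r.snapshot(n);print(n,cap(p));ring(p,0,360)
b=cv2.imread("pics/side0.png");q=dict(p:=r.snapshot("side"),pixels=b);print("start side",cap(q))
E
```

```text
side [(164.4, 48.5, 10)]
0 163; 3 163; 6 163; 9 162; 12 162; 15 162; 18 163; 21 164; 24 155; 27 118; 30 100; 33 63; 36 65; 39 94; 42 106; 45 110; 48 138; 51 162; 54 166; 57 166; 60 165; 63 165; 66 165; 69 166; 72 166; 75 167; 78 171; 81 188; 84 233; 87 242; 90 235; 93 188; 96 162; 99 162; 102 160; 105 159; 108 143; 111 126; 114 78; 117 57; 120 48; 123 40; 126 32; 129 60; 132 98; 135 144; 138 143; 141 118; 144 90; 147 72; 150 66; 153 77; 156 110; 159 119; 162 148; 165 154; 168 157; 171 144; 174 122; 177 94; 180 71; 183 61; 186 72; 189 87; 192 116; 195 129; 198 141; 201 111; 204 64; 207 46; 210 21; 213 16; 216 16; 219 17; 222 32; 225 52; 228 90; 231 133; 234 175; 237 184; 240 188; 243 191; 246 188; 249 191; 252 191; 255 188; 258 174; 261 183; 264 183; 267 190; 270 192; 273 192; 276 192; 279 192; 282 192; 285 190; 288 192; 291 192; 294 171; 297 121; 300 97; 303 127; 306 163; 309 189; 312 191; 315 188; 318 184; 321 184; 324 188; 327 187; 330 186; 333 184; 336 183; 339 178; 342 178; 345 172; 348 167; 351 168; 354 165; 357 164; 
top []
0 102; 3 103; 6 103; 9 104; 12 103; 15 113; 18 106; 21
[... 272 characters left out ...]
 25; 126 47; 129 59; 132 49; 135 49; 138 49; 141 49; 144 58; 147 97; 150 103; 153 103; 156 102; 159 83; 162 88; 165 111; 168 86; 171 109; 174 104; 177 99; 180 103; 183 93; 186 88; 189 69; 192 49; 195 35; 198 36; 201 60; 204 69; 207 74; 210 57; 213 57; 216 65; 219 65; 222 66; 225 77; 228 86; 231 96; 234 100; 237 107; 240 112; 243 114; 246 118; 249 122; 252 127; 255 130; 258 132; 261 129; 264 125; 267 123; 270 120; 273 118; 276 115; 279 110; 282 105; 285 99; 288 89; 291 85; 294 98; 297 74; 300 33; 303 25; 306 69; 309 103; 312 103; 315 103; 318 102; 321 103; 324 103; 327 103; 330 109; 333 111; 336 98; 339 104; 342 104; 345 103; 348 104; 351 103; 354 102; 357 103; 
start side [(112.9, 46.5, 12)]
```

Ring sampling in the top image finds balls at 32.3°, 122.3° and 302°, so the carousel has turned 53°. The red vial is at about 167° against a target of about 174°, so I push another 6°.

Request:
carry_out --commands '[{"jaw": 0,"translation": [0,-0.002,0],"spin": -0.02},{"jaw": 0,"translation": [0,-0.002,0],"spin": -0.02},{"jaw": 0,"translation": [0,-0.002,0],"spin": -0.02},{"jaw": 0,"translation": [0,-0.002,0],"spin": -0.02},{"jaw": 0,"translation": [0,-0.001,0],"spin": -0.01},{"jaw": 0,"translation": [0,0,0],"spin": 0},{"jaw": 0,"translation": [0,0,0],"spin": 0},{"jaw": 0,"translation": [0,0,0],"spin": 0}]'

```text
time: 13.6
tool_pos: [457.7, -75.0, -2.6]
tcp_rot: [-180.0, 0.0, -155.9]
ft_force: [0.3, 0.4, 0.2]
finger_gap: -0.2
grip_force: 0.3
```

```bash
cat >> h.py <<'E'
def fit(p,bases,c=C):
    "angle (mod 90) of balls: darkness-weighted centroid near each base angle"
    out=[]
    for b in bases:
        A=np.arange(b-12,b+12.1,.5);w=[]
        for a in A:
            pts=np.array([proj(p,pol(a,q,30,c)) for q in(103,106,109)],np.float32).reshape(1,-1,2)
            w.append(cv2.remap(p["pixels"].max(2),pts[...,0],pts[...,1],cv2.INTER_LINEAR).mean())
        w=np.clip(75-np.array(w),0,None);out.append((round(float((w*A).sum()/w.sum()),2) if w.sum() else None, round(float(w.max()))))
    return out
E
python3 - <<'E'
from h import *
st()
p=r.snapshot("top");print(fit(p,(39,129,309,219)));print(cap(r.snapshot("side")))
q=dict(p,pixels=cv2.imread("pics/top0.png"));print("start",fit(q,(69,159,249,339)))
E
```

```text
t 13.6 z -2.6 r 86.1 phi 204.0 yaw 204.1 F [0.3 0.4 0.2]
[(38.58, 51), (131.67, 51), (307.99, 49), (217.12, 11)]
[(169.1, 49.2, 10)]
start [(69.51, 50), (158.84, 52), (248.44, 50), (338.84, 47)]
```

Request:
carry_out --commands '[{"jaw": 0,"translation": [0,0.004,0],"spin": 0},{"jaw": 0,"translation": [0,0.006,0],"spin": 0},{"jaw": 0,"translation": [0,0,-0.01],"spin": 0},{"jaw": 0,"translation": [0,0,-0.025],"spin": 0},{"jaw": 0,"translation": [0,0,-0.03],"spin": 0},{"jaw": 0,"translation": [0,0,-0.035],"spin": 0},{"jaw": 0,"translation": [0,0,-0.035],"spin": 0},{"jaw": 0,"translation": [0,0,-0.025],"spin": 0}]'

```text
time: 14.37
tool_pos: [454.4, -65.7, 161.7]
tcp_rot: [-179.9, 0.2, -155.9]
ft_force: [1.1, -0.3, 0.5]
finger_gap: 0.1
grip_force: 0.0
```

```bash
python3 - <<'E'
from h import *
st()
piv=np.array([551.2,107.6])
# lever start pose: finger on +x side of arm, r=55 from pivot, 30 mm beside the arm (arm at 87.6 deg)
rel([piv[0]+32,piv[1]+55,147],65)
E
```

```text
t 14.37 z 161.7 r 85.9 phi 197.4 yaw 204.1 F [ 1.1 -0.3  0.5]
t 14.37 tcp [454.4 -65.7 161.7] rpy [-179.9    0.2 -155.9] F [ 1.1 -0.3  0.5] gap 0.1
tool dx,dy,dz [-210.8  155.8   14.7] yaw to go 220.9
```

```bash
python3 - <<'E'
import numpy as np
y=np.radians(204.1)
for i in range(16):
    d=np.array([128.8,228.3])/16
    print([round((d[0]*np.cos(y)+d[1]*np.sin(y))/1000,3),round((d[0]*np.sin(y)-d[1]*np.cos(y))/1000,3)],end=" " if i%8<7 else "\n");y-=.12
print(np.degrees(y))
E
```

```text
[np.float64(-0.013), np.float64(0.01)] [np.float64(-0.012), np.float64(0.011)] [np.float64(-0.01), np.float64(0.013)] [np.float64(-0.009), np.float64(0.014)] [np.float64(-0.007), np.float64(0.015)] [np.float64(-0.005), np.float64(0.015)] [np.float64(-0.003), np.float64(0.016)] [np.float64(-0.002), np.float64(0.016)]
[np.float64(0.0), np.float64(0.016)] [np.float64(0.002), np.float64(0.016)] [np.float64(0.004), np.float64(0.016)] [np.float64(0.006), np.float64(0.015)] [np.float64(0.008), np.float64(0.014)] [np.float64(0.01), np.float64(0.013)] [np.float64(0.011), np.float64(0.012)] [np.float64(0.012), np.float64(0.011)]
94.09210333488184
```

Request:
carry_out --commands '[{"jaw": 0,"translation": [-0.013,0.01,0],"spin": 0.12},{"jaw": 0,"translation": [-0.012,0.011,0],"spin": 0.12},{"jaw": 0,"translation": [-0.01,0.013,0],"spin": 0.12},{"jaw": 0,"translation": [-0.009,0.014,0],"spin": 0.12},{"jaw": 0,"translation": [-0.007,0.015,0],"spin": 0.12},{"jaw": 0,"translation": [-0.005,0.015,0],"spin": 0.12},{"jaw": 0,"translation": [-0.003,0.016,0],"spin": 0.12},{"jaw": 0,"translation": [-0.002,0.016,0],"spin": 0.12}]'

```text
time: 15.03
tool_pos: [516.8, 49.5, 158.3]
tcp_rot: [180.0, 0.0, 148.8]
ft_force: [-0.2, 0.4, 0.2]
finger_gap: 0.2
grip_force: 0.0
```

Request:
carry_out --commands '[{"jaw": 0,"translation": [0,0.016,0],"spin": 0.12},{"jaw": 0,"translation": [0.002,0.016,0],"spin": 0.12},{"jaw": 0,"translation": [0.004,0.016,0],"spin": 0.12},{"jaw": 0,"translation": [0.006,0.015,0],"spin": 0.12},{"jaw": 0,"translation": [0.008,0.014,0],"spin": 0.12},{"jaw": 0,"translation": [0.01,0.013,0],"spin": 0.12},{"jaw": 0,"translation": [0.011,0.012,0],"spin": 0.12},{"jaw": 0,"translation": [0.012,0.011,0],"spin": 0.12}]'

```text
time: 15.7
tool_pos: [581.6, 162.0, 158.3]
tcp_rot: [180.0, 0.0, 93.8]
ft_force: [-0.4, -0.5, -0.2]
finger_gap: 0.2
grip_force: 0.0
```

```bash
python3 - <<'E'
from h import *
rel([583,163,147],75)
for n in("top","side"):
    p=r.snapshot(n);print(n,fit(p,(39,129,219,309)),cap(p))
    q=dict(p,pixels=cv2.imread(f"pics/{n}0.png"));print("start",fit(q,(69,159,249,339)),cap(q))
    b=p["pixels"].astype(int);m=((b[...,2]>110)&(b[...,1]>90)&(b[...,0]<.5*b[...,1]))
    ys,xs=np.nonzero(m);v=np.array([ray(p,(x,y),20)[:2]-C for x,y in zip(xs,ys)]);v=v[(np.hypot(*v.T)<130)&(np.hypot(*v.T)>60)] if len(v) else v
    if len(v):m=v.mean(0);vx,vy,_,_=cv2.fitLine(v.astype(np.float32),cv2.DIST_L2,0,.01,.01).ravel();print("pointer n",len(v),"centroid ang",np.degrees(np.arctan2(m[1],m[0]))%360,np.hypot(*m),"line dir",np.degrees(np.arctan2(vy,vx))%180)
    cv2.imwrite(f"pics/{n}7.png",p["pixels"])
E
```

```text
t 15.7 tcp [581.6 162.  158.3] rpy [180.    0.   93.8] F [-0.4 -0.5 -0.2] gap 0.2
tool dx,dy,dz [ 0.9  1.5 11.3] yaw to go -18.8
top [(38.57, 52), (128.67, 52), (217.76, 54), (307.99, 49)] [(173.5, 45.6, 15)]
start [(69.51, 50), (158.84, 52), (248.44, 50), (338.84, 47)] [(112.4, 44.1, 15)]
pointer n 61 centroid ang 174.24040307812098 93.23225778810651 line dir 173.66876
side [(40.12, 23), (129.78, 29), (None, 0), (307.94, 56)] [(171.8, 48.8, 12)]
start [(71.81, 49), (159.37, 13), (None, 0), (337.67, 2)] [(112.9, 46.5, 12)]
pointer n 46 centroid ang 167.85145816723193 97.35452001804926 line dir 174.27313
```

The top view gives the spokes at 38.25° mod 90, so the red vial is at 173.3° against the pointer's ≈174°. That is well in line (under 1 mm off). Next is the lever: descend beside its arm, on the +x side.

Request:
carry_out --commands '[{"jaw": 0,"translation": [0,0,0.01],"spin": 0.108},{"jaw": 0,"translation": [0.003,0.0055,0.015],"spin": 0},{"jaw": 0,"translation": [0,0,0.02],"spin": 0},{"jaw": 0,"translation": [0,0,0.02],"spin": 0},{"jaw": 0,"translation": [0,0,0.02],"spin": 0},{"jaw": 0,"translation": [0,0,0.01],"spin": 0},{"jaw": 0,"translation": [0,0,0],"spin": 0},{"jaw": 0,"translation": [0,0,0],"spin": 0}]'

```text
time: 16.47
tool_pos: [586.7, 163.5, 62.6]
tcp_rot: [-180.0, 0.0, 87.9]
ft_force: [0.4, -1.5, 0.2]
finger_gap: -0.4
grip_force: 0.0
```

```bash
python3 - <<'E'
from h import *
rel([587.2,164.9,-2],87.6)
p=r.snapshot("top")
for t in("lever_ball","lever_pivot"):
    for n in("top","side","wrist"):
        p=r.snapshot(n)
        for d in r.landmark_of(p,t)[:1]:print(t,n,round(d["score"],2),ray(p,d["xy"],30)[:2].round(1))
p=r.snapshot("side");P=r.sense()["tool_pos"];b=p["pixels"].max(2)
for k in(0,20):print(proj(p,P+[0,0,k]).round(1))
u=proj(p,P+[0,0,20]).round().astype(int);print(b[u[1]-10:u[1]+9,u[0]-4:u[0]+5])
E
```

```text
t 16.47 tcp [586.7 163.5  62.6] rpy [-180.     0.    87.9] F [ 0.4 -1.5  0.2] gap -0.4
tool dx,dy,dz [ 1.4  0.5 64.6] yaw to go -0.3
lever_ball top 0.59 [549.6 189.3]
lever_ball side 0.52 [546.7 204.8]
lever_ball wrist 0.92 [553.4 194.2]
lever_pivot top 0.71 [548.2 109.3]
lever_pivot side 0.54 [556.5 107.9]
lever_pivot wrist 0.94 [550.5 108.9]
[281.1 263.4]
[280.9 258.2]
[[ 36  24  26  25  24  22  22  19  26]
 [ 48  35  42  40  35  36  34  25  35]
 [ 53  45  58  57  52  54  49  35  40]
 [ 47  50  67  65  57  62  62  44  40]
 [ 53  51  69  65  60  65  65  46  42]
 [ 72  49  64  65  59  64  66  46  44]
 [ 86  50  63  64  58  66  65  46  47]
 [ 98  56  63  65  60  65  65  49  51]
 [124  84  77  69  62  67  70  58  65]
 [167 135 108  80  62  70  82  89 102]
 [200 174 142 102  74  80 102 124 141]
 [214 198 172 136 107 110 127 149 166]
 [217 211 197 172 149 146 155 167 175]
 [219 216 211 195 176 171 174 175 178]
 [218 218 213 203 189 180 178 178 178]
 [218 217 210 197 188 181 179 179 179]
 [219 216 205 191 183 179 179 179 178]
 [220 216 202 182 170 167 168 168 169]
 [219 215 194 160 139 133 134 134 135]]
```

Request:
carry_out --commands '[{"jaw": 0,"translation": [0.001,0.0005,0.01],"spin": 0},{"jaw": 0,"translation": [0,0,0.015],"spin": 0},{"jaw": 0,"translation": [0,0,0.012],"spin": 0},{"jaw": 0,"translation": [0,0,0.01],"spin": 0},{"jaw": 0,"translation": [0,0,0.008],"spin": 0},{"jaw": 0,"translation": [0,0,0.006],"spin": 0},{"jaw": 0,"translation": [0,0,0.003],"spin": 0},{"jaw": 0,"translation": [0,0,0],"spin": 0}]'

```text
time: 17.83
tool_pos: [587.1, 164.7, -2.5]
tcp_rot: [-179.9, 0.0, 87.9]
ft_force: [-0.5, 0.2, -0.4]
finger_gap: -0.4
grip_force: 0.0
```

Request:
carry_out --commands '[{"jaw": 0,"translation": [0,-0.003,0],"spin": 0},{"jaw": 0,"translation": [0,-0.003,0],"spin": 0},{"jaw": 0,"translation": [0,-0.003,0],"spin": 0},{"jaw": 0,"translation": [0,-0.003,0],"spin": 0},{"jaw": 0,"translation": [0.001,-0.003,0],"spin": -0.05},{"jaw": 0,"translation": [0.001,-0.003,0],"spin": -0.05},{"jaw": 0,"translation": [0.001,-0.003,0],"spin": -0.05},{"jaw": 0,"translation": [0.001,-0.003,0],"spin": -0.05}]'

```text
time: 18.5
tool_pos: [563.8, 169.0, -1.0]
tcp_rot: [179.9, -0.0, 99.5]
ft_force: [1.4, 0.9, -0.3]
finger_gap: 0.3
grip_force: 0.6
```

```bash
cat >> h.py <<'E'
V=np.array([551.8,108.3])
def lev(p):
    b=p["pixels"].astype(int);m=((b[...,2]>90)&(b[...,2]>1.8*b[...,1])&(b[...,2]>1.8*b[...,0])).astype(np.uint8)
    n,l,s,ce=cv2.connectedComponentsWithStats(m);o=[]
    for i in range(1,n):
        v=ray(p,ce[i],30)[:2]-V
        if 70<np.hypot(*v)<100 and s[i,4]>8:o.append((round(float(np.degrees(np.arctan2(v[1],v[0]))%360),1),round(float(np.hypot(*v)),1),int(s[i,4])))
    return o
E
python3 - <<'E'
from h import *
st(V)
for n in("top","side","wrist"):print(n,lev(r.snapshot(n)))
E
```

```text
t 18.5 z -1.0 r 61.8 phi 78.8 yaw 99.5 F [ 1.4  0.9 -0.3]
top [(96.6, 86.1, 22)]
side [(97.1, 83.5, 58)]
wrist [(96.4, 85.6, 2193)]
```

Request:
carry_out --commands '[{"jaw": 0,"translation": [0.001,-0.003,0],"spin": -0.05},{"jaw": 0,"translation": [0.001,-0.003,0],"spin": -0.05},{"jaw": 0,"translation": [0.001,-0.003,0],"spin": -0.05},{"jaw": 0,"translation": [0.001,-0.003,0],"spin": -0.05},{"jaw": 0,"translation": [0.001,-0.003,0],"spin": -0.05},{"jaw": 0,"translation": [0.001,-0.003,0],"spin": -0.05},{"jaw": 0,"translation": [0.001,-0.003,0],"spin": -0.05},{"jaw": 0,"translation": [0.001,-0.003,0],"spin": -0.05}]'

```text
time: 19.32
tool_pos: [538.7, 168.8, -1.2]
tcp_rot: [179.9, -0.0, 122.3]
ft_force: [1.2, 1.4, 1.0]
finger_gap: -0.0
grip_force: 0.8
```

Request:
carry_out --commands '[{"jaw": 0,"translation": [0.001,-0.003,0],"spin": -0.05},{"jaw": 0,"translation": [0.001,-0.003,0],"spin": -0.05},{"jaw": 0,"translation": [0.001,-0.003,0],"spin": -0.05},{"jaw": 0,"translation": [0.001,-0.003,0],"spin": -0.05},{"jaw": 0,"translation": [0.001,-0.003,0],"spin": -0.05},{"jaw": 0,"translation": [0.001,-0.003,0],"spin": -0.05},{"jaw": 0,"translation": [0.001,-0.003,0],"spin": -0.05},{"jaw": 0,"translation": [0.001,-0.003,0],"spin": -0.05}]'

```text
time: 19.98
tool_pos: [515.7, 158.5, -1.2]
tcp_rot: [179.9, 0.0, 145.2]
ft_force: [1.1, 1.3, 0.4]
finger_gap: -0.4
grip_force: 0.8
```

```bash
python3 - <<'E'
from h import *
st(V)
for n in("top","side","wrist"):p=r.snapshot(n);print(n,lev(p))
p=r.snapshot("top");print(fit(p,(39,129,219,309)))
E
```

```text
t 19.98 z -1.2 r 61.8 phi 125.7 yaw 145.2 F [1.1 1.3 0.4]
top [(143.2, 85.1, 36)]
side [(146.1, 86.2, 38), (88.5, 71.5, 12)]
wrist [(144.1, 86.7, 2183)]
[(38.59, 51), (128.65, 52), (217.8, 52), (308.03, 51)]
```

Request:
carry_out --commands '[{"jaw": 0,"translation": [0.001,-0.003,0],"spin": -0.05},{"jaw": 0,"translation": [0.001,-0.003,0],"spin": -0.05},{"jaw": 0,"translation": [0.001,-0.003,0],"spin": -0.05},{"jaw": 0,"translation": [0.001,-0.003,0],"spin": -0.05},{"jaw": 0,"translation": [0.001,-0.003,0],"spin": -0.05},{"jaw": 0,"translation": [0.001,-0.003,0],"spin": -0.05},{"jaw": 0,"translation": [0.001,-0.003,0],"spin": -0.05},{"jaw": 0,"translation": [0.001,-0.003,0],"spin": -0.05}]'

```text
time: 20.85
tool_pos: [498.8, 140.0, -1.3]
tcp_rot: [180.0, 0.1, 168.1]
ft_force: [2.1, 0.7, 0.5]
finger_gap: 0.1
grip_force: 0.7
```

```bash
python3 - <<'E'
from h import *
st(V)
for n in("top","side","wrist"):p=r.snapshot(n);print(n,lev(p))
E
```

```text
t 20.85 z -1.3 r 61.8 phi 149.1 yaw 168.1 F [2.1 0.7 0.5]
top [(167.7, 85.6, 37)]
side [(167.8, 89.0, 34), (88.5, 71.5, 12)]
wrist [(167.8, 86.7, 2218)]
```

Request:
carry_out --commands '[{"jaw": 0,"translation": [0.0008,-0.0024,0],"spin": -0.04},{"jaw": 0,"translation": [0.0008,-0.0024,0],"spin": -0.04},{"jaw": 0,"translation": [0.0008,-0.0024,0],"spin": -0.04},{"jaw": 0,"translation": [0,0,0],"spin": 0},{"jaw": 0,"translation": [0,0,0],"spin": 0},{"jaw": 0,"translation": [0,0,0],"spin": 0},{"jaw": 0,"translation": [0,0,0],"spin": 0},{"jaw": 0,"translation": [0,0,0],"spin": 0}]'

```text
time: 21.67
tool_pos: [494.5, 133.2, -1.7]
tcp_rot: [-180.0, -0.0, 174.9]
ft_force: [0.7, 0.5, 0.5]
finger_gap: 0.3
grip_force: 0.1
```

```bash
python3 - <<'E'
from h import *
st(V)
for n in("top","side","wrist"):p=r.snapshot(n);print(n,lev(p))
E
```

```text
t 21.67 z -1.7 r 62.5 phi 156.5 yaw 174.9 F [0.7 0.5 0.5]
top [(175.0, 85.6, 36)]
side [(174.2, 88.3, 39), (88.5, 71.5, 12)]
wrist [(174.7, 86.7, 2226)]
```

Request:
carry_out --commands '[{"jaw": 0,"translation": [0,0.004,0],"spin": 0},{"jaw": 0,"translation": [0,0.008,0],"spin": 0},{"jaw": 0,"translation": [0,0.005,-0.015],"spin": 0},{"jaw": 0,"translation": [0,0.01,-0.03],"spin": 0},{"jaw": 0,"translation": [0,0.03,-0.025],"spin": 0},{"jaw": 0,"translation": [0,0.04,-0.03],"spin": 0},{"jaw": 0,"translation": [0,0.04,-0.03],"spin": 0},{"jaw": 0,"translation": [0,0.03,-0.02],"spin": 0}]'

```text
time: 22.48
tool_pos: [508.4, 289.0, 140.9]
tcp_rot: [179.9, 0.1, 175.0]
ft_force: [0.3, -0.9, 0.7]
finger_gap: -0.4
grip_force: 0.0
```

```bash
python3 - <<'E'
from h import *
st(V)
for n in("top","side"):p=r.snapshot(n);print(n,lev(p),fit(p,(39,129,219,309)),cap(p));cv2.imwrite(f"pics/{n}9.png",p["pixels"])
a=cv2.resize(cv2.imread("pics/top9.png")[170:290,250:410],(400,300),interpolation=cv2.INTER_CUBIC);b=cv2.resize(cv2.imread("pics/side9.png")[190:310,230:390],(400,300),interpolation=cv2.INTER_CUBIC)
cv2.imwrite("pics/end.png",np.hstack([a,b]))
E
```

```text
t 22.48 z 140.9 r 185.9 phi 103.5 yaw 175.0 F [ 0.3 -0.9  0.7]
top [(175.0, 85.6, 36)] [(38.58, 51), (128.64, 53), (217.8, 52), (308.03, 50)] [(173.5, 45.6, 15)]
side [(175.4, 88.1, 30), (88.7, 71.1, 23)] [(40.18, 25), (123.27, 55), (210.31, 13), (None, 0)] []
```

View pics/end.png

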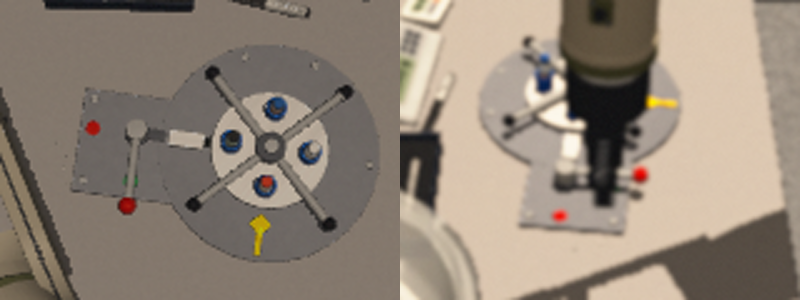

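The final view shows the red cap at (265,183) in line with the pointer (260,225). The lever lies over the green dot with its ball at (127,206), all four vials are seated, and the arm is clear.

```bash
python3 -c "
from h import *
print(r.hand_in())"
```

```text
the job is handed in; nothing more can be done
None
```

The red vial is in line with the yellow pointer (within about 1°), the lock lever is over the green dot, all four vials are still seated, and the job is handed in. The first push passed over the spoke without touching it and had to be repeated lower.

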